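# Bring the walnut blank to the saw pocket of the feed tray

## Robot

A 6-joint arm with a two-finger parallel gripper is mounted at the origin on the work surface. World frame = base frame: x ahead of the robot, y to its left, z up, the work surface at z = 0. Lengths are in m, angles in degrees, forces in N, time in s.
With the tool pointing down it reaches from about 0.325 to 0.775 m from the base axis. Payload 5.5 kg.
Tool frame: the origin (TCP) lies at the centre of the arm's flange, where the gripper is bolted on; the fingertips stand 182 mm ahead of it and the grasp point (between the pads) lies 163 mm ahead of it; z points along the fingers, y is the line along which they close (so a half turn about z gives the same grasp; the last joint's range is limited). The gripper opens to 88 mm and grips with 3 to 60 N. Pads are 20 mm wide; open, the fingers measure 115 mm over their backs; the gripper's body (75 mm by 178 mm) begins 61 mm behind the grasp point.
Start: joints at [-69.311, 5.22, 70.514, -0, 104.267, -3.249], TCP at [0.243, -0.548, 0.405] pointing down, gripper open.
Joint ranges: [-164.24, 164.24], [-49.07, 125.15], [9.68, 141.18], [-86.29, 266.29], [3.28, 154.24], [-151.56, 151.56]. Speed limits (degrees/s): [147.25, 147.25, 172.46, 180, 180, 180].

## Interface

Orientations are given as [roll, pitch, yaw] about the fixed x, y, z axes, in that order (R = Rz(yaw) Ry(pitch) Rx(roll)).
In Python, from station import r gives the robot as it stands. The module is installed in compiled form; this text tells all that it offers. Calls block until the motion is done:
- r.reach(position, orientation): joint-space move of the TCP to a pose.
- r.servo_line(position, rotation=None, speed=0.15): straight line of the TCP; rotation=None keeps the orientation; speed is the mean speed in m/s.
- r.move_joints(angles): joint-space move.
- r.let_go() and r.grab(squeeze=None): open the fingers fully, or close them until they stop; squeeze is the grip in N (None keeps the last).
- r.wait(seconds).
- r.inverse_kinematics(position, orientation): joint angles nearest the present ones, or None.
- r.sense(): the state.
- r.snapshot(name): name is "side" or "top"; returns a dict with "frame" (400x640x3 uint8, red, green, blue), "fx", "fy", "cx", "cy" (pixels), "dist_coeffs" ([k1, k2, p1, p2, k3] as OpenCV has them; the pictures are not rectified), "R" (3x3) and "t" (3): a world point X has camera coordinates R X + t. Camera axes: x right, y down, z forward; pixel columns grow to the right and rows downward; lengths in m; the calibration is good to about 2 mm. A picture is of the moment at which its call begins. There is no depth.
A pose or a line that the arm cannot do raises r.IKError and nothing moves.
- r.hand_in(): hands the job in; it is judged then, once.
The state is a dict: "clock": time; "joints": joint angles; "joint_vel": joint speeds; "joint_torque": joint torques, N m; "tcp_pos": TCP position; "orientation": TCP orientation; "contact_force": force on the tool from outside, world axes, zero at the start; "torque": the same for the moment, N m; "opening": finger opening in m; "gripper_force": force on a finger pad.
Only numpy, scipy, OpenCV 4.12 (cv2) and the standard library are available. Lean on these libraries where they do the work, as an engineer would, in place of code of your own. Each camera call takes 0.05 s, during which the arm holds its last target. There are 200 camera calls.

## Task

The dark walnut blank is next for the saw: in the four-pocket feed tray, slide the blank that sits in the red-marked pocket out of the way into the empty pocket, fully home against the blue stop, and then slide the walnut blank into the red-marked pocket, fully home against the red stop. Feel for the stops and push gently (the stops' places differ each time, and no push of a blank on the tray may reach 25 N), keep the blanks sliding on the tray floor without lifting them, and leave both blanks home. Leave the third blank in its pocket and everything else on the bench alone.

Things in the scene. Friction and masses are not known exactly. Their poses are not given: they have to be found in the camera images.
- tray: grey-floored plywood feed tray fixed to the bench, about 237 x 239 mm, floor 8 mm thick, wall tops 24 mm above the bench, no dividers. Origin: underside, where its 2 x 2 pockets meet; x, y along its sides, z up. Inner walls at (mm, tray axes) x = -78, y = 85, x = 84 (only y above 6), y = -78 (only x above 6). Walnut's starting pocket is around (-39, 43), third blank's around (43, 43).
- red_pocket (a point): point on the tray floor at tray (-39, -35) mm: red-marked pocket (red floor and red patch on the wall), with the red stop on its tray -y side. The walnut's way there is straight along tray -y, its knob kept near tray x = -39. Axes as the tray.
- empty_pocket (a point): point on the tray floor at tray (46, -33) mm: the pocket that starts empty, with the blue stop on its tray +x side. The way there from the red-marked pocket is straight along tray +x, the knob kept near tray y = -33. Axes as the tray.
- pin_far (a joint): brass feeler pin, 9 mm across, amid the blue stop's face; the blank pushes it in along tray +x (spring under 0.3 N). 0 m = 6 mm out, 0.006 = flush: blank home, its side on the face. Stop: block 60 mm wide, top 26 (screws 33) above bench, firm rubber face (10 N/mm), clamped at a place not measured: face at tray x 76 to 96, so a home blank's knob ends at x 41 to 61.
- pin_red (a joint): the same pin in the red stop's face, pushed in along tray -y. 0 m = 6 mm out, 0.006 = flush: blank home. The red stop is a like rubber-faced block, clamped at another place that is not measured: face at tray y between -76 and -96 mm, so a home blank's knob ends at y between -41 and -61.
- walnut: the dark walnut blank; origin in the middle of its underside
- maple: the pale maple blank; origin in the middle of its underside
- cherry: the reddish cherry blank; origin in the middle of its underside
- walnut_knob (a point): dark brown walnut blank: a 70 x 70 x 24 mm wooden block with a black upright round knob, 22 mm across and 38 mm tall, in the middle of its top. This point lies on the knob's axis half-way up the knob: 43 mm above the block's underside, 19 mm above its top face (51 mm above the bench while it lies in the tray). x and y axes along the block's sides. Weighs roughly 0.1 to 0.15 kg. Starts in its own pocket on the tray's +y side.
- maple_knob (a point): pale maple blank: a 70 x 70 x 24 mm wooden block with a black upright round knob, 22 mm across and 38 mm tall, in the middle of its top. This point lies on the knob's axis half-way up the knob: 43 mm above the block's underside, 19 mm above its top face (51 mm above the bench while it lies in the tray). x and y axes along the block's sides. Weighs roughly 0.1 to 0.15 kg. Starts either in the red-marked pocket or in the third blank's pocket (exchanged with the cherry blank).
- cherry_knob (a point): reddish cherry blank: a 70 x 70 x 24 mm wooden block with a black upright round knob, 22 mm across and 38 mm tall, in the middle of its top. This point lies on the knob's axis half-way up the knob: 43 mm above the block's underside, 19 mm above its top face (51 mm above the bench while it lies in the tray). x and y axes along the block's sides. Weighs roughly 0.1 to 0.15 kg. Starts either in the third blank's pocket or in the red-marked pocket.
- sanding_block: cork sanding block, 70 x 110 x 35 mm, beside the tray's +y wall; to be left alone. Origin in the middle of its underside
- try_square: try square with dark stock and steel blade, about 110 x 150 x 16 mm, beyond the tray; to be left alone. Origin in the middle of its underside
- spare: spare plywood blank without a knob, 70 x 70 x 24 mm, lying on the bench beside the tray, not in it; to be left alone. Origin in the middle of its underside
- mallet: hammer lying on the bench; to be left alone. Origin in the middle of its underside
- screwdriver: screwdriver lying on the bench; to be left alone. Origin in the middle of its underside
- glue: white glue bottle with an orange cap, 60 mm wide, 160 mm tall; to be left alone. Origin in the middle of its underside
- tape_measure: yellow tape measure, 70 x 68 x 36 mm; to be left alone. Origin in the middle of its underside
Not all that is in view belongs to the job. What is meant by the maple is not turquoise, and is the larger of those in its own colour.

How it is judged (in metres and radians):
On the way, in this order (a step that is already met when the one before it is completed fails the run):
1. the blank from the red-marked pocket is home against the blue stop in the formerly empty pocket (value of joint pin_far above 0.004 m and (((x of maple_knob in the frame of tray above 0.036 m and y of maple_knob in the frame of tray between -0.055 and -0.015 m) and (x of cherry_knob in the frame of tray above 0.03 m and y of cherry_knob in the frame of tray above 0.03 m)) or ((x of cherry_knob in the frame of tray above 0.036 m and y of cherry_knob in the frame of tray between -0.055 and -0.015 m) and (x of maple_knob in the frame of tray above 0.03 m and y of maple_knob in the frame of tray above 0.03 m))) and y of walnut_knob in the frame of tray above 0.02 m), for 0.2 s.
2. the walnut blank is home against the red stop in the red-marked pocket (value of joint each of pin_red, pin_far above 0.004 m and x of walnut_knob in the frame of tray below -0.025 m and y of walnut_knob in the frame of tray below -0.036 m and (((x of maple_knob in the frame of tray above 0.036 m and y of maple_knob in the frame of tray between -0.055 and -0.015 m) and (x of cherry_knob in the frame of tray above 0.03 m and y of cherry_knob in the frame of tray above 0.03 m)) or ((x of cherry_knob in the frame of tray above 0.036 m and y of cherry_knob in the frame of tray between -0.055 and -0.015 m) and (x of maple_knob in the frame of tray above 0.03 m and y of maple_knob in the frame of tray above 0.03 m)))), for 0.2 s.
At the end, for the whole second after the job is handed in: Blank from the red-marked pocket against the blue stop and walnut in the red-marked pocket against the red stop (each pin in over 4 of 6 mm), third blank still in its pocket (knob over 30 mm from the tray origin along tray x and y), all flat on the tray floor and at rest (all of step 2 and height (world z) of each of walnut_knob, maple_knob, cherry_knob below 0.056 m and linear speed of each of walnut, maple, cherry below 0.01 m/s); the robot touches nothing.
It fails at once if a blank pressed against the tray or a stop with 25 N or more (contact force between any of walnut, maple, cherry and tray above 25 N).
It fails at once if a blank lifted off the tray floor (its knob 8 mm or more up) (height (world z) of any of walnut_knob, maple_knob, cherry_knob above 0.059 m).
It fails at once if another thing on the bench disturbed (moved 15 mm) (distance of any of sanding_block, try_square, spare, mallet, screwdriver, glue, tape_measure from where it was at the start of the episode above 0.015 m).
It also fails if it takes over 46 s, if anything falls off the work surface, if the arm or the gripper's body presses on something with over 40 N, if the wrist force passes 120 N, or if a joint passes its speed limit or range.

## Working session

There is one attempt and no reset: what is moved stays moved. The work goes in short steps, each a Python script; the robot and the scene stay as the last script left them, time stands still between calls to the robot, and variables do not carry over. Pictures are saved under pics/ and viewed, at most 10 in all, crops included, and the job is handed in when it is done.

```bash
mkdir -p pics
python3 - <<'E'
from station import r
import cv2,pickle
d={}
for n in("top","side"):
    s=r.snapshot(n); d[n]=s
    cv2.imwrite(f"pics/{n}0.png",s["frame"][:,:,::-1])
    print(n,s["fx"],s["fy"],s["cx"],s["cy"],s["dist_coeffs"],s["R"],s["t"])
pickle.dump(d,open("d0.pkl","wb"))
print(r.sense())
E
```

```text
top 461.34746762592994 461.34746762592994 321.5580225578998 200.24847890969633 [-0.09576977  0.          0.          0.          0.        ] [[-0.02379961 -0.99971568 -0.00146457]
 [-0.99350532  0.02381477 -0.1112656 ]
 [ 0.11126884 -0.00119302 -0.99378963]] [0.03447098 0.54083819 1.28828605]
side 381.38507983340236 381.38507983340236 319.64148143338633 201.24705876843586 [-0.05442924  0.          0.          0.          0.        ] [[-0.99146002 -0.12938564 -0.01632114]
 [-0.05516966  0.52953507 -0.84649213]
 [ 0.11816654 -0.83836267 -0.53215101]] [0.55093957 0.09085146 1.2367579 ]
{'clock': 0.1, 'joints': array([-6.93080687e+01,  5.26160646e+00,  7.05747186e+01,  3.25238626e-04,
        1.04265944e+02, -3.24833075e+00]), 'joint_vel': array([ 0.00159161, -0.0196004 , -0.26828691,  0.02546817,  0.04572599,
        0.00824227]), 'joint_torque': array([ 3.32134026e-03, -4.47855270e+01, -4.07572067e+01,  7.00919190e-02,
        2.83791107e-02, -1.21533149e-04]), 'tcp_pos': array([ 0.24349645, -0.54844284,  0.40359284]), 'orientation': array([-1.79897913e+02, -6.10980042e-03,  2.39403365e+01]), 'contact_force': array([ 0.05310529,  0.29689777, -0.09172612]), 'torque': array([-0.00348495, -0.01479062,  0.04658359]), 'gripper_force': 0.0, 'opening': 0.08810996065846735}
```

View pics/top0.png

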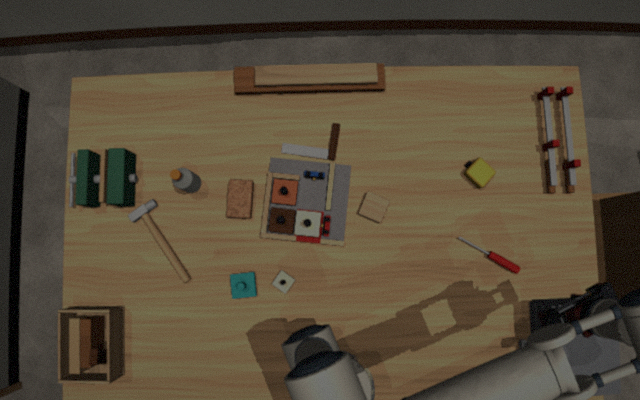

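View pics/side0.png

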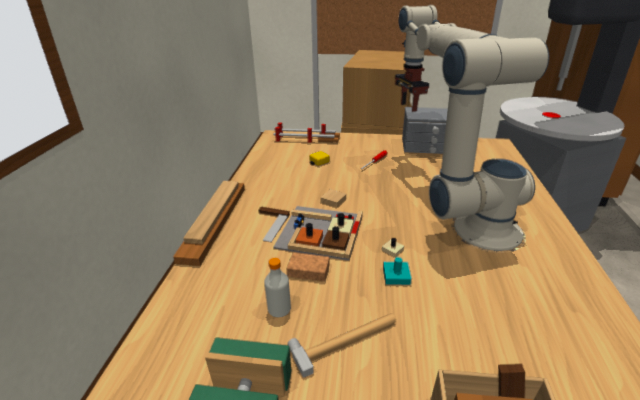

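The top view shows the tray at about (305,200). Walnut is at (281,221), a pale blank at (308,224) in the red pocket, cherry at (285,190), and the blue stop at (314,174).

There are three maple candidates:
- The pale blank in the tray at (308,224).
- A small pale blank with a knob at (283,282).
- A turquoise blank at (243,285).

The one in the tray fits, because it is pale and the larger of the two. I'll confirm it in an enlarged crop.

```bash
cat > h.py <<'E'
import numpy as np,cv2
def ray(s,px,z):
    K=np.array([[s["fx"],0,s["cx"]],[0,s["fy"],s["cy"]],[0,0,1.]])
    u=cv2.undistortPoints(np.array(px,float).reshape(-1,1,2),K,np.array(s["dist_coeffs"]))[:,0]
    R=np.array(s["R"]);c=-R.T@np.array(s["t"])
    d=np.c_[u,np.ones(len(u))]@R
    return c+d*((z-c[2])/d[:,2])[:,None]
def proj(s,X):
    K=np.array([[s["fx"],0,s["cx"]],[0,s["fy"],s["cy"]],[0,0,1.]])
    return cv2.projectPoints(np.array(X,float).reshape(-1,1,3),cv2.Rodrigues(np.array(s["R"]))[0],np.array(s["t"]),K,np.array(s["dist_coeffs"]))[0][:,0]
def masks(s,f,box):
    x0,y0,x1,y1=box;out=[]
    n,l,st,c=cv2.connectedComponentsWithStats(f[y0:y1,x0:x1].astype(np.uint8))
    return [(c[i]+[x0,y0],int(st[i,4])) for i in range(1,n) if st[i,4]>=6]
E
python3 - <<'E'
import pickle,cv2,numpy as np
from h import *
d=pickle.load(open("d0.pkl","rb"))
s=d["top"];f=s["frame"]
a=cv2.resize(f[145:305,225:365][:,:,::-1],None,fx=4,fy=4,interpolation=cv2.INTER_CUBIC)[:600]
a=np.clip(a.astype(float)*1.6,0,255)
cv2.imwrite("pics/c0.png",a)
b=cv2.resize(d["side"]["frame"][200:262,265:375][:,:,::-1],None,fx=7,fy=7,interpolation=cv2.INTER_CUBIC)
cv2.imwrite("pics/c1.png",b)
print(f[215:230:1,275:316:3].max(2))
for n,box in(("top",(262,155,352,245)),("side",(275,205,365,258))):
    g=d[n]["frame"].astype(int); 
    for c,k in masks(d[n],g.max(2)<40,box): print(n,c,k,ray(d[n],c,.07),ray(d[n],c,.051))
E
```

```text
[[ 51  42  36  48  47  43  41  91 122 116 118 119 120 117]
 [ 55  28  14  42  54  48  46  99 118 120 121 120 119 122]
 [ 51  18  14  48  43  47  46 109 118 122 120 118 122 119]
 [ 40  14  19  25  49  51  42 111 121 120 103 105 118 117]
 [ 44  19  16  14  55  57  49 110 118 119  78  55 121 120]
 [ 40  15  22  16  51  57  50 113 121 103  27  17 113 120]
 [ 46  14  14   9  46  55  45 111 119 108  15  14 104 118]
 [ 48  13  12  22  49  50  51 112 119  94  22  16  85 120]
 [ 47  35  29  32  48  53  46 117 119  94  23  22  83 118]
 [ 45  35  34  46  53  54  26 119 116  99  23  13  90 117]
 [ 53  53  46  52  45  55  33 123 112 106  49  30 113 115]
 [ 53  56  52  43  54  48  32 117 119 109  75  63 119 119]
 [ 62  49  50  55  54  51  31 123 119 111 105 101 120 118]
 [ 50  54  58  53  54  55  31 119 122 122 118 118 120 116]
 [ 57  55  59  59  53  53  33 125 120 118 122 121 118 117]]
top [308.         174.92105263] 38 [[0.60902844 0.05770937 0.07      ]] [[0.61223214 0.05822667 0.051     ]]
top [319.75 176.  ] 32 [[0.60518765 0.02501364 0.07      ]] [[0.60833392 0.02504199 0.051     ]]
top [283
[... 703 characters left out ...]
     ]] [[0.45224648 0.01588656 0.051     ]]
side [301.         216.08333333] 12 [[0.6015867  0.09077614 0.07      ]] [[0.60712523 0.06345465 0.051     ]]
side [340.54901961 218.62745098] 51 [[0.47736713 0.09157061 0.07      ]] [[0.47940412 0.06427151 0.051     ]]
side [298.65 223.2 ] 20 [[0.60217897 0.12943922 0.07      ]] [[0.60773419 0.10320757 0.051     ]]
side [308.96491228 229.40350877] 57 [[0.56601808 0.15750358 0.07      ]] [[0.57055399 0.13206302 0.051     ]]
side [335.24285714 233.78571429] 70 [[0.48628975 0.17056292 0.07      ]] [[0.48857825 0.14549048 0.051     ]][ WARN:0@0.073] global loadsave.cpp:1063 imwrite_ Unsupported depth image for selected encoder is fallbacked to CV_8U.
```

View pics/c0.png

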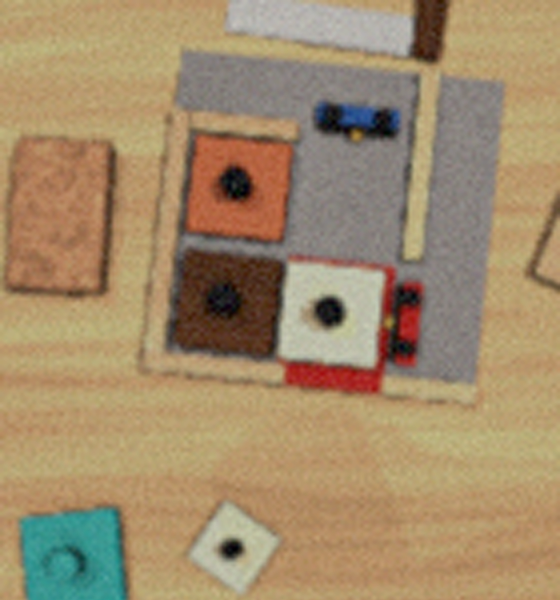

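View pics/c1.png

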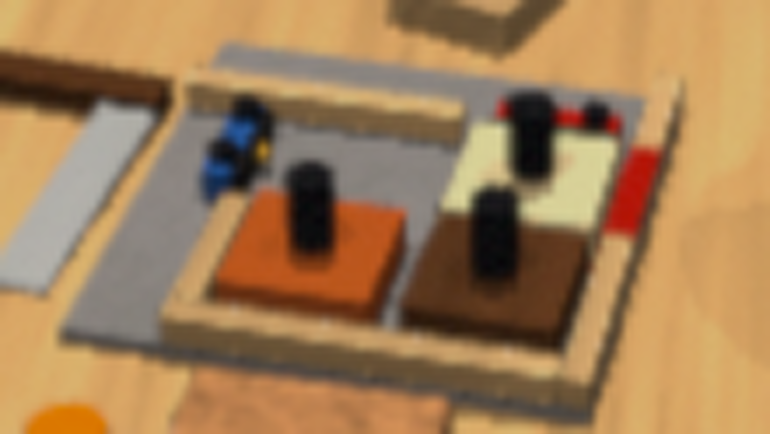

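Run:
```python
import pickle,numpy as np
from h import *
d=pickle.load(open("d0.pkl","rb"))
T=lambda p,z:ray(d["top"],(np.array(p,float)+.5)/4-.5+[225,145],z)[:,:2]
S=lambda p,z:ray(d["side"],(np.array(p,float)+.5)/7-.5+[265,200],z)[:,:2]
def ang(q):
    v=q[1]-q[0];return np.degrees(np.arctan2(v[1],v[0]))
for n,p,z in(("leftwall outer",[(143,370),(168,112)],.024),("left inner",[(166,350),(189,125)],.024),("bottom outer",[(476,403),(143,370)],.024),("bottom inner",[(385,380),(168,352)],.024),
 ("plate right",[(477,385),(503,82)],.008),("plate top",[(503,82),(183,52)],.008),("rwall inner",[(403,258),(418,75)],.024)):
    q=T(p,z);print(n,q.round(4).tolist(),round((ang(q)+45)%90-45,2),np.linalg.norm(q[1]-q[0]).round(4))
for n,p in(("walnut",(223,299)),("maple",(331,311)),("cherry",(236,184))):print(n,T([p],.068))
for n,p in(("walnut",(496,200)),("maple",(533,103)),("cherry",(311,174))):print(n,"side",S([p],.070))
print("stops red face",T([(392,285),(387,360)],.026),"blue",T([(316,123),(397,137)],.026), "pins",T([(390,322),(357,135)],.02))
for n,p,z in(("lw",[(590,392),(163,315)],.024),("bw",[(590,385),(678,85)],.024)):
    q=S(p,z);print("side",n,q,(ang(q)+45)%90-45)
print("blk maple L/R",T([(290,258),(278,358),(379,365),(387,265)],.032))
```

```text
leftwall outer [[0.4405, 0.1986], [0.6265, 0.1787]] -6.1 0.187
left inner [[0.4544, 0.1819], [0.6166, 0.1635]] -6.47 0.1632
bottom outer [[0.4116, -0.0381], [0.4405, 0.1986]] -6.97 0.2384
bottom inner [[0.4295, 0.0262], [0.453, 0.1805]] -8.65 0.1561
plate right [[0.4247, -0.0399], [0.6456, -0.0655]] -6.59 0.2224
plate top [[0.6456, -0.0655], [0.6738, 0.1691]] -6.85 0.2363
rwall inner [[0.5164, 0.0112], [0.6492, -0.003]] -6.09 0.1336
walnut [[0.48679361 0.13671996]]
maple [[0.47674442 0.0622112 ]]
cherry [[0.5667606 0.1265337]]
walnut side [[0.48839238 0.14276121]]
maple side [[0.47884708 0.06766975]]
cherry side [[0.56979085 0.13239913]]
stops red face [[0.49700079 0.01956215]
 [0.44361054 0.02440276]] blue [[0.61542891 0.07155924]
 [0.60379732 0.01338759]] pins [[0.47094775 0.02161582]
 [0.60691383 0.04226195]]
side lw [[0.44279054 0.20943675]
 [0.62857188 0.17888658]] -9.338233093659326
side bw [[ 0.44308306  0.20499177]
 [ 0.41537021 -0.02290383]] -6.9333130748727285
blk maple L/R [[0.51753487 0.09174179]
 [0.44661135 0.10155225]
 [0.43998817 0.03014166]
 [0.51088682 0.02279272]]
```

Maple is confirmed as the large pale blank at crop (331,311), in the red pocket. The tray's yaw is about -6.7° and its origin is near (0.521, 0.086). I'll grip the maple knob along tray x and slide it.

```bash
cat >> h.py <<'E'
from station import r
A=np.radians(-6.7);EX=np.array([np.cos(A),np.sin(A)]);EY=np.array([-np.sin(A),np.cos(A)]);O=np.array([.521,.086])
def W(x,y): return O+x*EX+y*EY
def tr(p): q=np.array(p[:2])-O; return np.array([q@EX,q@EY])
ZG=.2215
def grasp(xy,yaw,lift=.33):
    r.reach([*xy,lift],[180,0,yaw]); r.servo_line([*xy,ZG],speed=.12)
    print("f down",r.sense()["contact_force"].round(2))
    r.grab(8); s=r.sense(); print("open",s["opening"],s["gripper_force"],s["contact_force"].round(2),s["tcp_pos"],tr(s["tcp_pos"]),s["clock"])
def feel(start,dirw,maxd,lim=4,step=.0015):
    """advance from commanded start along dirw until reaction exceeds lim"""
    b=r.sense()["contact_force"].copy(); D=0; log=[]
    while D<maxd:
        D+=step; p=start+D*dirw; r.servo_line([*p,ZG],speed=.02)
        f=-(r.sense()["contact_force"]-b)[:2]@dirw; log.append(round(float(f),1))
        if f>lim: break
    s=r.sense();print("D",D,log,s["contact_force"].round(2),tr(s["tcp_pos"]),s["clock"]); return p
E
python3 - <<'E'
from h import *
grasp(np.array([.4778,.064]),83.3)
E
```

```text
f down [ 0.49 -0.03 -0.12]
open 0.02159480333973934 7.999982088804245 [0.86 0.47 0.15] [0.47783345 0.06399977 0.22149582] [-0.04030497 -0.02688625] 4.5333
```

Run:
```python
from h import *
for x,y in((-.02,-.031),(.0,-.031),(.02,-.031),(.034,-.031)):
    r.servo_line([*W(x,y),ZG],speed=.05); s=r.sense(); print(s["contact_force"].round(2),s["torque"].round(3))
    if abs(s["contact_force"]).max()>6: break
else: feel(W(.034,-.031),EX,.035)
```

```text
[ 0.74 -0.45  0.35] [-0.031 -0.167 -0.042]
[ 0.26 -0.37 -0.01] [-0.069 -0.104  0.008]
[ 0.45 -0.48  0.42] [-0.058 -0.167  0.026]
[ 0.09 -0.3  -1.31] [-0.04  -0.156  0.069]
D 0.025500000000000005 [-0.1, -0.1, -0.8, -0.5, 0.1, -0.2, -0.5, -0.3, -1.3, 0.4, 1.0, 0.3, -0.5, -0.1, -0.6, 1.3, 5.3] [-5.22  0.28  2.86] [ 0.05903155 -0.03098883] 10.8833
```

Run:
```python
from h import *
r.let_go(); p=r.sense()["tcp_pos"]; r.servo_line([p[0],p[1],.33],speed=.15)
q=W(-.0385,.047);print(q)
r.reach([.40,-.22,.36],[180,0,173.3])
s=r.snapshot("top"); t=r.snapshot("side")
cv2.imwrite("pics/c2.png",np.hstack([cv2.resize(s["frame"][145:255,255:355][:,:,::-1],(400,440),interpolation=2),cv2.resize(t["frame"][195:265,280:350][:,:,::-1],(400,440),interpolation=2)]))
g=s["frame"].astype(int).max(2)
for c,k in masks(s,g<28,(262,155,352,245)): print(c,k,ray(s,c,.068)[0],tr(ray(s,c,.068)[0]))
print(r.sense()["clock"])
```

```text
[0.48824645 0.13717084]
[307.63636364 173.54545455] 11 [0.61328455 0.05870132 0.068     ] [ 0.09483926 -0.01634534]
[320.09090909 174.63636364] 11 [0.60935304 0.02397451 0.068     ] [ 0.09498621 -0.05129368]
[311.8        188.16666667] 30 [0.57176358 0.047944   0.068     ] [ 0.05485692 -0.03187348]
[283.5483871  190.41935484] 31 [0.56734334 0.12673899 0.068     ] [0.0412738  0.04586768]
[280.60377358 219.67924528] 53 [0.48593599 0.13609873 0.068     ] [-0.0406696   0.04566564]
[325.57142857 218.78571429] 14 [0.48547742 0.01172963 0.068     ] [-0.02661481 -0.0779076 ]
[324.21428571 230.71428571] 14 [0.45262825 0.01628233 0.068     ] [-0.0597708  -0.07721853]
14.8417
```

View pics/c2.png

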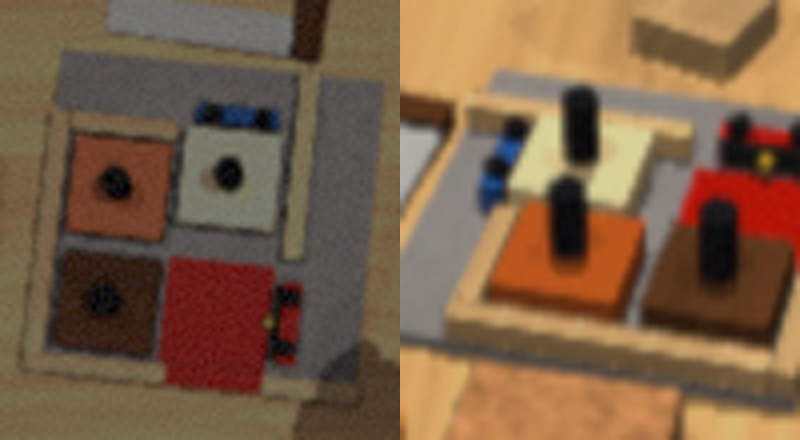

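Maple is at the blue stop (top-crop knob at 229,174) and cherry is unmoved. The knob measures about 3 mm short of where I released it, so I'll check the gap in an enlarged, averaged crop.

Run:
```python
from h import *
s=r.snapshot("top");f=np.mean([s["frame"]]+[r.snapshot("top")["frame"] for _ in range(5)],0)
t=r.snapshot("side");g=np.mean([t["frame"]]+[r.snapshot("side")["frame"] for _ in range(5)],0)
np.savez("avg.npz",f=f,g=g)
a=cv2.resize(np.clip(f[160:210,290:340,::-1]*1.8,0,255),(400,400),interpolation=2)
b=cv2.resize(np.clip(g[203:243,285:325,::-1]*1.3,0,255),(400,400),interpolation=2)
cv2.imwrite("pics/c3.png",np.hstack([a,b]).clip(0,255).astype(np.uint8))
for z in(.026,.033):print(z,[tr(ray(s,c,z)[0]) for c in([307.64,173.55],[320.1,174.64])])
print(r.sense()["clock"])
# predicted px for block near top edge, per knob x hypotheses, sizes given
for kx in(.055,.057,.059):
  print(kx,[proj(s,[*W(kx+dx,-.031),z])[0].round(2).tolist() for dx,z in((.035,.032),(-.035,.032),(0,.07))])
col=f[160:212,303:309].mean(1)
for i,c in enumerate(col):print(160+i,c.round().astype(int).tolist(),end="; ")
```

```text
0.026 [array([ 0.10185194, -0.01434933]), array([ 0.10200785, -0.05046653])]
0.033 [array([ 0.10068118, -0.01468389]), array([ 0.10083626, -0.05060876])]
15.4417
0.055 [[312.95, 177.78], [310.61, 201.92], [311.48, 187.99]]
0.057 [[313.01, 177.1], [310.68, 201.23], [311.54, 187.28]]
0.059 [[313.08, 176.41], [310.75, 200.54], [311.61, 186.57]]
160 [110, 100, 77]; 161 [92, 87, 79]; 162 [86, 82, 81]; 163 [86, 82, 80]; 164 [87, 83, 81]; 165 [87, 83, 81]; 166 [87, 83, 81]; 167 [88, 84, 81]; 168 [88, 84, 81]; 169 [83, 80, 78]; 170 [71, 69, 71]; 171 [45, 48, 58]; 172 [28, 32, 43]; 173 [27, 31, 40]; 174 [23, 27, 37]; 175 [32, 33, 33]; 176 [72, 71, 61]; 177 [112, 113, 97]; 178 [123, 123, 108]; 179 [122, 122, 107]; 180 [121, 122, 107]; 181 [121, 122, 107]; 182 [121, 122, 106]; 183 [121, 122, 107]; 184 [121, 122, 107]; 185 [120, 121, 104]; 186 [114, 113, 97]; 187 [105, 101, 86]; 188 [102, 96, 80]; 189 [103, 96, 80]; 190 [106, 99, 82]; 191 [109, 103, 86]; 192 [114, 110, 94]; 193 [118, 118, 103]; 194 [122, 122, 108]; 195 [121, 122, 108]; 196 [121, 122, 108]; 197 [120, 121, 108]; 198 [122, 122, 109]; 199 [122, 122, 109]; 200 [106, 106, 93]; 201 [67, 63, 55]; 202 [62, 58, 56]; 203 [84, 80, 78]; 204 [89, 85, 83]; 205 [90, 86, 84]; 206 [88, 85, 82]; 207 [86, 84, 82]; 208 [87, 83, 81]; 209 [94, 71, 69]; 210 [105, 40, 38]; 211 [110, 25, 22];
```

View pics/c3.png

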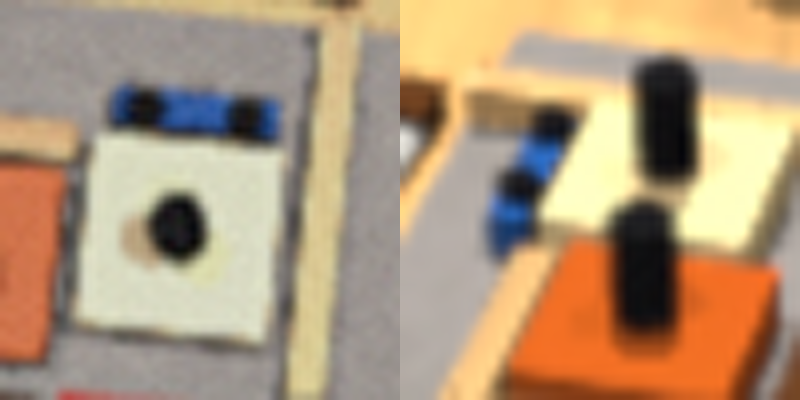

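There's no visible gap between maple and the blue stop, the pin is hidden, and the block edges put the knob at x≈0.058. Maple is home, so walnut is next.

Run:
```python
from h import *
grasp(W(-.039,.0465),173.3)
s=r.sense()
if .018<s["opening"]<.026:
    for y in(.025,.0,-.015,-.028):
        r.servo_line([*W(-.039,y),ZG],speed=.05); s=r.sense(); print(s["contact_force"].round(2),s["torque"].round(3))
        if abs(s["contact_force"]).max()>6: break
    else: feel(W(-.039,-.028),-EY,.04)
```

```text
f down [ 0.06 -0.29  0.12]
open 0.021808412079576293 8.000058084726334 [ 1.57 -0.56 -0.29] [0.48767862 0.13677264 0.22145772] [-0.0390175   0.04653826] 18.8917
[-0.18 -0.54 -0.15] [-0.061 -0.104  0.052]
[ 0.48 -0.66  0.34] [-0.084 -0.113 -0.004]
[-0.65 -1.13  0.17] [-0.028 -0.089 -0.026]
[-0.5  -0.16 -1.27] [ 0.023 -0.11  -0.039]
D 0.010499999999999999 [0.0, 0.4, -0.5, -0.1, -0.6, 1.8, 5.9] [-0.48  5.76 -0.47] [-0.03913445 -0.03790279] 22.7333
```

Run:
```python
from h import *
r.let_go(); p=r.sense()["tcp_pos"]; r.servo_line([p[0],p[1],.33],speed=.15)
r.reach([.40,-.22,.36],[180,0,173.3])
s=r.snapshot("top");f=np.mean([s["frame"]]+[r.snapshot("top")["frame"] for _ in range(5)],0)
t=r.snapshot("side");g=np.mean([t["frame"]]+[r.snapshot("side")["frame"] for _ in range(5)],0)
a=cv2.resize(np.clip(f[155:245,265:345,::-1]*1.8,0,255),(480,540),interpolation=2)
b=cv2.resize(np.clip(g[200:254,295:365,::-1]*1.3,0,255)[:, 35:67],(320,540),interpolation=2)
cv2.imwrite("pics/c4.png",np.hstack([a,b]).clip(0,255).astype(np.uint8))
for c,k in masks(s,f.max(2)<28,(262,155,352,245)): print(c.round(1),k,tr(ray(s,c,.068)[0]))
row=f[214:218].mean(0)
for i in range(285,335):print(i,row[i].round().astype(int).tolist(),end="; ")
print(proj(s,[[*W(-.039,-.038-.035),.032],[*W(-.039,-.038+.035),.032]]))
print(r.sense()["clock"])
```

```text
[307.8 173.3] 12 [ 0.09546668 -0.01660358]
[320.1 174.6] 11 [ 0.09498621 -0.05129368]
[311.8 188. ] 32 [ 0.05522282 -0.03169853]
[283.6 190.4] 33 [0.04128282 0.04562201]
[325.9 218.9] 19 [-0.02683248 -0.07882498]
[310.2 222.5] 53 [-0.04066324 -0.03659999]
[324.2 230.9] 17 [-0.06024157 -0.07715756]
285 [88, 84, 82]; 286 [90, 86, 84]; 287 [89, 85, 82]; 288 [89, 85, 83]; 289 [89, 86, 82]; 290 [89, 86, 83]; 291 [89, 85, 83]; 292 [88, 85, 82]; 293 [88, 85, 82]; 294 [87, 87, 83]; 295 [90, 82, 80]; 296 [101, 58, 55]; 297 [104, 30, 28]; 298 [78, 15, 13]; 299 [51, 17, 12]; 300 [48, 27, 16]; 301 [48, 28, 17]; 302 [50, 31, 18]; 303 [48, 29, 18]; 304 [50, 31, 19]; 305 [49, 28, 18]; 306 [50, 31, 20]; 307 [48, 29, 18]; 308 [48, 28, 16]; 309 [50, 31, 20]; 310 [47, 28, 16]; 311 [48, 29, 19]; 312 [49, 31, 19]; 313 [51, 31, 19]; 314 [50, 30, 18]; 315 [49, 29, 18]; 316 [51, 31, 20]; 317 [50, 31, 18]; 318 [51, 31, 20]; 319 [51, 31, 20]; 320 [50, 31, 20]; 321 [51, 31, 18]; 322 [52, 31, 18]; 323 [49, 30, 20]; 324 [38, 32, 28]; 325 [51, 39, 38]; 326 [75, 41, 39]; 327 [77, 43, 42]; 328 [75, 42, 41]; 329 [83, 46, 44]; 330 [90, 61, 59]; 331 [88, 80, 77]; 332 [86, 83, 81]; 333 [86, 82, 79]; 334 [87, 83, 81]; [[323.35671966 223.8653128 ]
 [298.82075537 221.5726272 ]]
26.4167
```

View pics/c4.png

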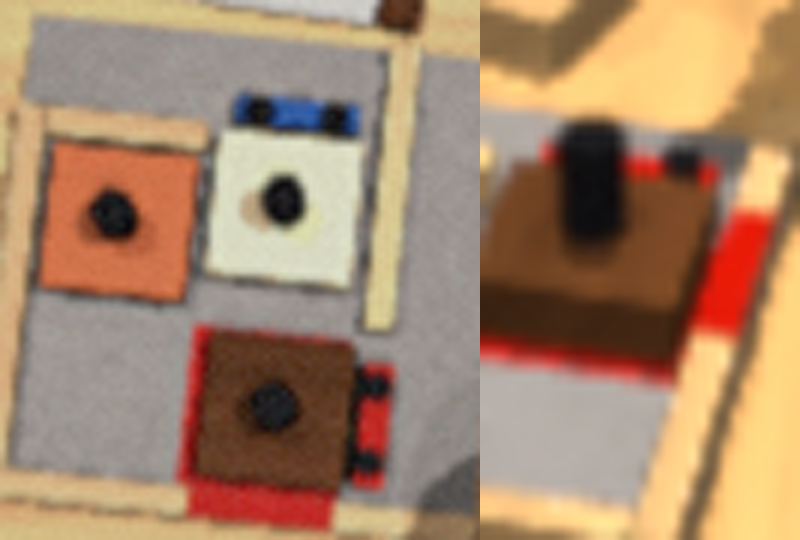

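Walnut (crop knob at 272,405) sits flush with the red stop. The maple-to-blue-stop clearance looks up to 1–2 mm larger than that, and there are 19 s left, so I'll re-seat maple gently to be safe.

Run:
```python
from h import *
grasp(W(.0575,-.0315),83.3,.29)
if .018<r.sense()["opening"]<.026:
    feel(W(.0575,-.0315),EX,.006,lim=6,step=.0005)
r.wait(.2); print(r.sense()["contact_force"].round(2))
r.let_go(); p=r.sense()["tcp_pos"]; r.servo_line([p[0],p[1],.29],speed=.15)
r.reach([.40,-.22,.36],[180,0,83.3])
s=r.snapshot("top");f=np.mean([s["frame"]]+[r.snapshot("top")["frame"] for _ in range(5)],0)
a=cv2.resize(np.clip(f[155:245,265:345,::-1]*1.8,0,255),(480,540),interpolation=2)
cv2.imwrite("pics/c5.png",a.clip(0,255).astype(np.uint8))
for c,k in masks(s,f.max(2)<28,(262,155,352,245)): print(c.round(1),k,tr(ray(s,c,.068)[0]))
print([ (i,f[i,303:309].mean(0).round().astype(int).tolist()) for i in (175,176,177,199,200,201)])
print(r.sense()["clock"])
```

```text
f down [-0.45 -0.31 -0.12]
open 0.02135616576663797 8.000010251998901 [ 0.08 -0.58  0.15] [0.57446307 0.04801357 0.22149996] [ 0.05752985 -0.03148944] 30.0417
D 0.002 [1.8, 4.4, 5.2, 6.4] [-6.31  0.25  5.17] [ 0.05897439 -0.03147015] 31.0417
[-7.45  0.84  4.32]
[307.7 173.6] 14 [ 0.0945848 -0.0165889]
[320.1 174.6] 11 [ 0.09498621 -0.05129368]
[311.8 188. ] 32 [ 0.05522282 -0.03169853]
[283.6 190.4] 33 [0.04128282 0.04562201]
[325.7 218.9] 18 [-0.02686061 -0.07834882]
[309.9 222.5] 50 [-0.04098742 -0.0357223 ]
[324.  230.9] 16 [-0.06026657 -0.07667141]
[(175, [33, 34, 34]), (176, [74, 73, 63]), (177, [113, 113, 98]), (199, [121, 122, 109]), (200, [106, 106, 94]), (201, [65, 62, 54])]
34.5
```

View pics/c5.png

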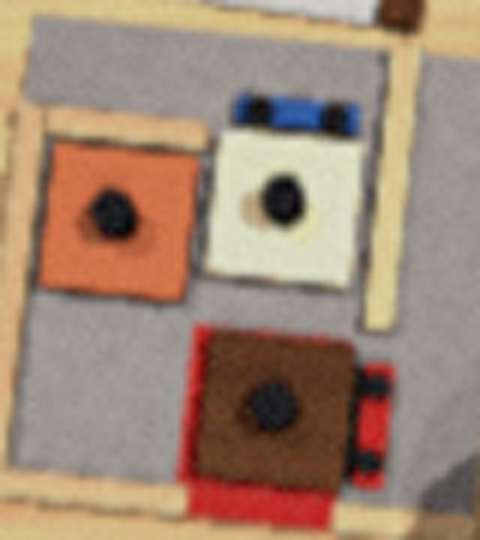

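Contact came back right away at x≈0.058 and maple's image hasn't changed, so it was already home. Walnut and cherry haven't moved.

```bash
python3 -c "
from station import r
print(r.hand_in())"
```

```text
the job is handed in; nothing more can be done
None
```

I slid the maple against the blue stop and the walnut against the red stop, left the cherry in its pocket, and handed the job in at about 34.5 s; no verdict came back, and the highest force I read was about 8 N.

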